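Turn the food carousel to the honey

ROBOT

A 6-joint arm with a two-finger parallel gripper is mounted at the origin on a cart in front of the work surface, level with it; the furniture and walls round the work are solid. World frame = base frame: x ahead of the robot, y to its left, z up, the work surface at z = 0. Lengths are in m, angles in rad, forces in N, time in s.
With the tool pointing down it reaches from about 0.3 to 0.875 m from the base axis. Payload 6.4 kg.
Tool frame: the origin (TCP) lies at the centre of the arm's flange, where the gripper is bolted on; the fingertips stand 173 mm ahead of it and the grasp point (between the pads) lies 155 mm ahead of it (ctrl.pinch_z is the distance from the TCP to the grasp point, in m); z points along the fingers, y is the direction in which the jaws open and shut (so a half turn about z gives the same grasp; the last joint's range is limited). The gripper opens to 85 mm and grips with 20 to 120 N. Pads are 22 mm wide; open, the fingers measure 114 mm over their backs; the gripper's body (76 mm by 85 mm) begins 54 mm behind the grasp point. The pads swing forward as they close: fully open they stand 13 mm farther back than shut.
Start: joints at [1.08, 0.181, 1.607, -0, 1.354, -0.206], TCP at [0.162, 0.552, 0.405] pointing down, gripper open.
Joint ranges: [-2.99, 2.99], [-0.89, 2.07], [0.3, 2.58], [-1.14, 4.28], [0, 2.63], [-3.12, 3.12]. Speed limits (rad/s): [2.57, 2.57, 3.01, 3.14, 3.14, 3.14].

INTERFACE

Orientations are given as a unit quaternion [w, x, y, z].
In Python, from bench import ctrl gives the robot as it stands.
- The arm moves only by the tool drive_tool, never from a script. Its argument "commands" is a list that holds one entry, the list of rows, each a list of 7 numbers: the shift along the tool's x, y, z in units of 50 mm (1.0 is 50 mm), then the turn, a rotation vector about the tool's x, y, z in units of 8 degrees (1.0 is 8 degrees), then the closure in counts, from 0 (fully open) to 255 (shut). A call has 1 to 10 rows; each row shifts and turns the commanded pose from where the row before left it, along the tool's axes as they then stand; what a row does not reach is not made up. A row lasts 1/10 s, in which the tool goes at most 50 mm and 8.59 degrees, less where a joint would pass 70% of its speed; a pose out of reach is approached as far as the arm can. A call is refused whole if a number of a shift passes 1 or a number of a turn 1, either way. A call with a gripper value outside its range is refused whole. The fingers move at their own pace and stop on an object; the grip force is fixed at half the most. Time passes only in rows, so rows that do not move let the fingers close. It gives the time, the measured TCP pose, the force and the opening at its end, in the units of the state.
- ctrl.get_obs(): the state, without advancing time (a new reading comes with each control period).
- ctrl.camera(name): name is "scene" or "top"; returns a dict with "pixels" (384x512x3 uint8, red, green, blue), "depth" (384x512 float32, m along the optical axis (not along the pixel's ray), 0 where there is no reading), "intrinsics" (3x3 intrinsics, pixels), "R" (3x3) and "t" (3): a world point X has camera coordinates R X + t. Camera axes: x right, y down, z forward; pixel columns grow to the right and rows downward; lengths in m; the calibration is good to about 2 mm. A picture is of the moment at which its call begins.
- ctrl.hand_in(): hands the job in, once; it reports no verdict.
The state is a dict: "time_s": time; "q": joint angles; "dq": joint speeds; "joint_efforts": joint torques, N m; "eef_pos": TCP position; "eef_rot": TCP orientation; "wrist_force": force on the tool from outside, world axes, zero at the start; "torque": the same for the moment, N m; "opening": opening from 0.0 (shut) to 1.0 (fully open).
Only numpy, scipy, OpenCV 4.12 (cv2) and the standard library are available. Lean on these libraries where they do the work, as an engineer would, in place of code of your own. Each camera call takes 0.05 s, during which the arm holds its last target. There are 200 camera calls.

TASK

Turn the food carousel on the worktop until the honey jar with the red lid stands at the front, in line with the orange pointer on the carousel's foot. Do it by lightly pushing the upright pegs on the tray's rim with the fingertips, slowly enough that everything keeps its place on the tray; do not grip the pegs, do not touch or lift the jar or the tins, and leave the other things on the worktop alone. Finish with the carousel at rest and the hand clear.

Things in the scene. Friction and masses are not known exactly. Their poses are not given: they have to be found in the camera images.
- carousel: The round turning tray of the carousel: light wood, 300 mm across, 16 mm thick, its underside 14 mm and its top 30 mm above the worktop. Origin: centre of its underside, on the vertical turning axis; z up, x through peg_0. It turns either way without a stop that matters, with a light steady friction of about 0.2 N m (1.5 N at a peg) and a little damping (0.12 N m s/rad), and stops where it is left. Three dark wooden pegs stand on its rim 120 degrees apart.
- peg_0 (a point): Top of the first push peg: dark wood, upright, 16 mm across with a rounded end, 135 mm from the turning axis; it rises 70 mm above the tray's top, to 100 mm above the worktop. The point lies on the peg's axis at its top. The pegs are fixed to the tray and turn with it.
- peg_1 (a point): Top of the second push peg, like peg_0, 120 degrees counter-clockwise from it seen from above.
- peg_2 (a point): Top of the third push peg, like peg_0, 240 degrees counter-clockwise from it seen from above.
- carousel_base: The fixed dark metal foot under the tray, a disc 224 mm across and 10 mm high with a tongue 30 mm wide and 8 mm high that sticks out from under the tray, roughly towards the robot, ending 213 mm from the axis. Origin: on the turning axis at the worktop; the tongue points along its -x.
- pointer (a point): Centre of the round orange dot at the end of the pointer tongue, 194 mm from the turning axis, 9 mm above the worktop. The dot with its short bar marks the front of the carousel.
- front_spot (a point): The point at the height of the tray's top where the middle of the honey jar belongs: on the line from the turning axis to the pointer, 75 mm from the axis, 30 mm above the worktop. It belongs to the fixed foot and does not turn.
- honey_jar: Honey jar with a red lid and golden contents, 58 x 62 mm and 86 mm high. It stands loose on the turning tray, its centre about 75 mm from the tray's centre, midway between two pegs (which of the three gaps varies). Origin: centre of its underside, z up.
- tomato_tin: Tall blue and red food tin with pictured tomatoes, 75 mm across and 110 mm high. It stands loose on the turning tray, its centre about 75 mm from the tray's centre, midway between two pegs (which of the three gaps varies). Origin: centre of its underside, z up.
- fish_tin: Low red round food tin, 86 mm across and 40 mm high. It stands loose on the turning tray, its centre about 75 mm from the tray's centre, midway between two pegs (which of the three gaps varies). Origin: centre of its underside, z up.
- tea_box: Red carton of tea, 72 x 135 x 78 mm high. Bystander, loose, to be left where it is. Origin: centre of its underside.
- spice_jar: Glass spice jar with a green cap, 46 mm across and 106 mm high. Bystander, loose, to be left where it is. Origin: centre of its underside.
- mug_green: Green mug, 86 mm across (118 mm with its handle), 96 mm high. Bystander, loose, to be left where it is. Origin: centre of its underside.
There are look-alikes about, which are no part of the job. What is shaped like the fish_tin but blue or green is not meant.

How it is judged:
By the outcome, as a careful person would: the job done as asked, in the order asked, and still so for the second after the job is handed in, with the robot touching nothing.
It also fails if it takes over 67 s, if anything falls off the work surface, if the arm or the gripper's body presses on something with over 40 N, if the wrist force passes 120 N, or if a joint passes its speed limit or range.

## Working session

There is one attempt and no reset: what is moved stays moved. The work goes in short steps, Python scripts to look and compute and a tool call to move; the robot and the scene stay as the last step left them, time stands still between calls to the robot, and variables do not carry over. Pictures are saved under pics/ and viewed, about 8 in all and at most 12, crops included, and the job is handed in when it is done.

Besides the shell and the picture viewer there is one more tool, called as name(argument=value, ...) on one line, values as JSON. drive_tool: Moves the arm, as the interface text tells. Its arguments: {"type":"object","properties":{"commands":{"type":"array","items":{"type":"array","items":{"type":"array","items":{"type":"number"}}}}},"required":["commands"]}

```bash
mkdir -p pics; ls; cat > h.py <<'E'
import numpy as np, cv2
from bench import ctrl
def snap(n,fn):
    c=ctrl.camera(n); cv2.imwrite(fn,c["pixels"][:,:,::-1]); np.savez(fn[:-4]+".npz",**{k:np.asarray(v) for k,v in c.items()}); return c
def ray(c,u,v,z):
    K,R,t=[np.asarray(c[k]) for k in("intrinsics","R","t")]
    o=-R.T@t; d=R.T@np.linalg.solve(K,[u,v,1.]); return o+d*(z-o[2])/d[2]
def dep(c,u,v):
    K,R,t=[np.asarray(c[k]) for k in("intrinsics","R","t")]
    return R.T@(np.linalg.solve(K,[u,v,1.])*c["depth"][int(v),int(u)]-t)
E
python3 - <<'E'
from h import *
for n in("scene","top"):
    c=snap(n,f"pics/{n}0.png"); print(n,c["R"],c["t"],c["intrinsics"])
o=ctrl.get_obs(); print(o)
E
```

```text
pics
scene [[ 0.68825397 -0.72527811  0.0166773 ]
 [-0.59881033 -0.58091948 -0.55132454]
 [ 0.40955179  0.36946476 -0.83412417]] [-0.50058064  0.26094041  1.13781689] [[403.59504736   0.         253.54108193]
 [  0.         403.59504736 193.66771385]
 [  0.           0.           1.        ]]
top [[ 3.20053661e-04 -9.99941656e-01 -1.07973150e-02]
 [-9.90148593e-01  1.19496033e-03 -1.40015485e-01]
 [ 1.40020219e-01  1.07357587e-02 -9.90090441e-01]] [-0.17857591  0.53640854  1.17611564] [[392.19783119   0.         259.34948291]
 [  0.         392.19783119 184.51720868]
 [  0.           0.           1.        ]]
{'time_s': 0.1, 'q': array([ 1.07967725e+00,  1.81478832e-01,  1.60793281e+00, -9.87993665e-06,
        1.35384657e+00, -2.06305972e-01]), 'dq': array([-0.00065645, -0.00057491, -0.00267736, -0.00047203, -0.00081396,
        0.00040929]), 'joint_efforts': array([ 1.44899286e-04, -4.45872831e+01, -3.52241635e+01, -2.33307792e-04,
        4.06094347e-03, -1.76084427e-05]), 'eef_pos': array([0.16143374, 0.55162132, 0.40385525]), 'eef_rot': array([-2.80017391e-04,  1.41924611e-01,  9.89877119e-01, -7.84304093e-04]), 'wrist_force': array([ 0.19685019, -0.35222905,  0.2727634 ]), 'torque': array([ 0.03484598, -0.06393033, -0.00418399]), 'opening': 0.9990466181037555}
```

View pics/scene0.png

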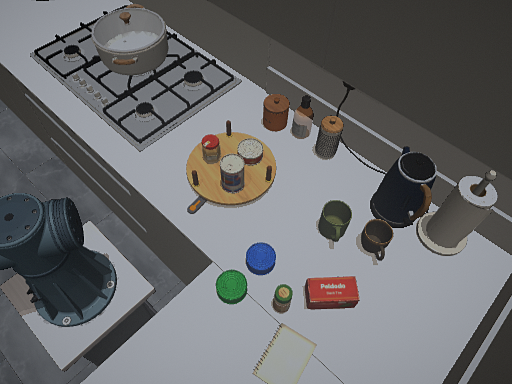

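View pics/top0.png

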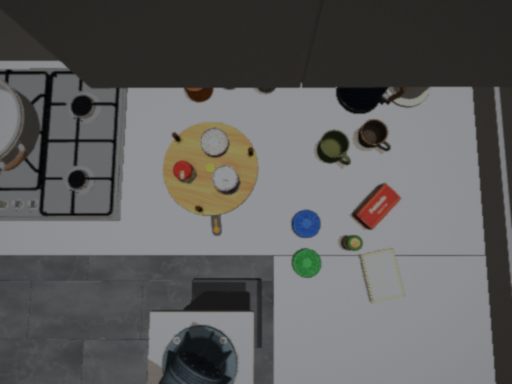

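The scene view shows the tray at about (231,168), the red-lid jar at (210,147), the pegs at (229,128), (268,173) and (195,177), and the pointer at (194,207). In the top view the tray is at (210,168), the red lid at (183,171), the pegs at (176,137), (250,152) and (199,209), and the pointer dot at (216,230). Next I'll measure these points.

```bash
cat > m.py <<'E'
from h import *
def blobs(c,lo,hi,box,amin=6,amax=2000):
    hsv=cv2.cvtColor(c["pixels"],cv2.COLOR_RGB2HSV); m=cv2.inRange(hsv,np.array(lo),np.array(hi))
    k=np.zeros_like(m); x0,y0,x1,y1=box; k[y0:y1,x0:x1]=m[y0:y1,x0:x1]
    n,l,s,ce=cv2.connectedComponentsWithStats(k)
    return [(ce[i].round(1),s[i].tolist()) for i in range(1,n) if amin<=s[i][4]<=amax]
def tri(c1,p1,c2,p2):
    P=[np.asarray(c["intrinsics"])@np.c_[c["R"],c["t"]] for c in(c1,c2)]
    X=cv2.triangulatePoints(P[0],P[1],np.float64(p1),np.float64(p2))[:,0]; return X[:3]/X[3]
E
python3 - <<'E'
from m import *
T=dict(np.load("pics/top0.npz"));S=dict(np.load("pics/scene0.npz"))
for nm,c,b in(("top",T,(155,115,265,240)),("scene",S,(175,115,285,220))):
    print(nm,"dark",blobs(c,(0,0,0),(180,255,60),b)); print(" red",blobs(c,(0,170,110),(6,255,255),b),blobs(c,(172,150,90),(180,255,255),b))
    print(" wood",blobs(c,(12,90,120),(28,255,255),b,500,20000)); print(" orange",blobs(c,(8,150,130),(20,255,255),b))
    x0,y0,x1,y1=b; cr=c["pixels"][y0:y1,x0:x1,::-1]; cv2.imwrite(f"pics/c_{nm}.png",cv2.resize(cr,None,fx=4,fy=4,interpolation=cv2.INTER_CUBIC))
a,b=cv2.imread("pics/c_top.png"),cv2.imread("pics/c_scene.png")
cv2.imwrite("pics/c.png",np.hstack([a[:420],b[:420]])[:,:])
for n,p,q in(("pegA",(176,134.5),(229,122)),("pegB",(250.5,150),(268.5,167)),("pegC",(199,208.5),(195,171)),("lid",(182.5,170),(210,139)),("ptr",(216.5,230),(194,207))):
    print(n,tri(T,p,S,q).round(3))
E
```

```text
top dark [(array([176.6, 137.7]), [174, 135, 6, 6, 24]), (array([250.4, 152.5]), [249, 150, 4, 6, 20]), (array([231. , 189.7]), [221, 182, 18, 12, 65]), (array([199.5, 209.1]), [198, 207, 4, 5, 15])]
 red [(array([181.8, 168.3]), [173, 161, 18, 17, 199])] []
 wood [(array([209.3, 170.3]), [163, 123, 94, 92, 4807])]
 orange [(array([216.2, 229.8]), [214, 228, 5, 4, 13])]
scene dark [(array([176.9, 116.1]), [175, 115, 6, 4, 14]), (array([228.5, 129.1]), [227, 123, 4, 13, 47]), (array([268.4, 174.5]), [266, 168, 6, 13, 49]), (array([221.8, 175.9]), [221, 170, 3, 13, 23]), (array([194.9, 178.6]), [192, 172, 6, 13, 50]), (array([226.2, 178. ]), [225, 177, 4, 3, 6]), (array([228.5, 183.4]), [225, 183, 8, 2, 14]), (array([200.8, 202.7]), [194, 196, 13, 17, 26])]
 red [(array([209.5, 140.2]), [202, 135, 16, 12, 92])] []
 wood [(array([229.5, 177.4]), [186, 140, 90, 64, 2491])]
 orange [(array([193.9, 206. ]), [190, 200, 10, 11, 37])]
pegA [0.679 0.07  0.1  ]
pegB [ 0.631 -0.153  0.1  ]
pegC [ 0.457 -0.006  0.108]
lid [0.566 0.041 0.129]
ptr [ 0.4   -0.047  0.012]
```

View pics/c_top.png

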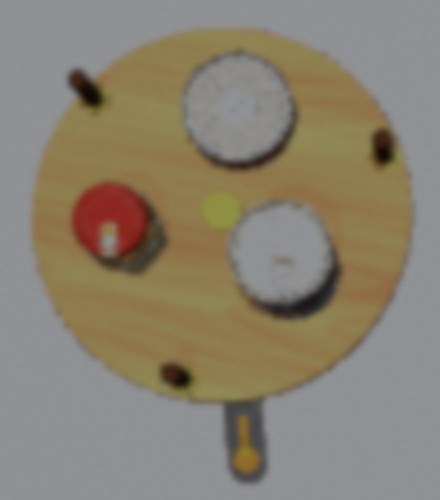

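View pics/c_scene.png

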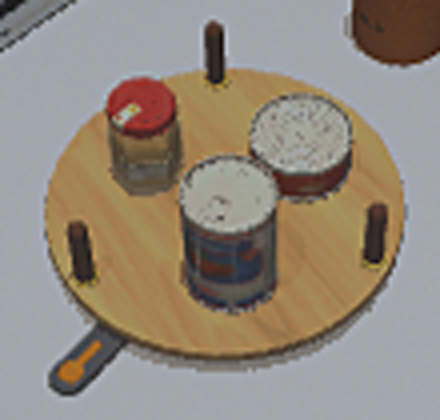

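drive_tool(commands=[[[-0.436,-0.412,0,0,0,0,255],[-0.436,-0.412,0,0,0,0,255],[-0.436,-0.412,0,0,0,0,255],[-0.436,-0.412,0,0,0,0,255],[-0.436,-0.412,0,0,0,0,255],[-0.436,-0.412,0,0,0,0,255],[-0.436,-0.412,0,0,0,0,255],[-0.436,-0.412,0,0,0,0,255],[-0.436,-0.412,0,0,0,0,255],[-0.436,-0.412,0,0,0,0,255]]])

```text
time_s: 1.1
eef_pos: [0.3131, 0.2917, 0.4044]
eef_rot: [-0.0, 0.142, 0.99, -0.0]
wrist_force: [0.5, -0.8, 0.1]
opening: -0.001
```

drive_tool(commands=[[[-0.436,-0.412,0,0,0,0,255],[-0.436,-0.412,0,0,0,0,255],[-0.436,-0.412,0,0,0,0,255],[-0.436,-0.412,0,0,0,0,255],[-0.436,-0.412,0,0,0,0,255],[-0.436,-0.412,0,0,0,0,255],[-0.436,-0.412,0,0,0,0,255],[-0.436,-0.412,0,0,0,0,255],[-0.436,-0.412,0,0,0,0,255],[-0.436,-0.412,0,0,0,0,255]]])

```text
time_s: 2.1
eef_pos: [0.4645, 0.0328, 0.4044]
eef_rot: [-0.0, 0.142, 0.99, 0.0]
wrist_force: [0.3, 1.3, -0.2]
opening: 0.004
```

drive_tool(commands=[[[0,0,0.1,0,0,1,255],[0,0,0.2,0,0,1,255],[0,0,0.2,0,0,1,255],[0,0,0.2,0,0,1,255],[0,0,0.2,0,0,1,255],[0,0,0.2,0,0,1,255],[0,0,0.2,0,0,1,255],[0,0,0.2,0,0,1,255],[0,0,0.2,0,0,1,255],[0,0,0.1,0,0,1,255]]])

```text
time_s: 3.1
eef_pos: [0.4637, 0.034, 0.3134]
eef_rot: [-0.001, 0.747, 0.665, -0.001]
wrist_force: [0.2, 0.4, -0.2]
opening: -0.002
```

```bash
cat > st.py <<'E'
from h import *
from scipy.spatial.transform import Rotation as Ro
def st(c=np.array([.589,-.030])):
    o=ctrl.get_obs(); w,x,y,z=o["eef_rot"]; M=Ro.from_quat([x,y,z,w]).as_matrix()
    p=o["eef_pos"]; d=p[:2]-c
    print("t",o["time_s"],"p",p.round(4),"xang",np.degrees(np.arctan2(M[1,0],M[0,0])).round(1),"tilt",M[2,2].round(4),"r",np.hypot(*d).round(4),"ang",np.degrees(np.arctan2(d[1],d[0])).round(1),"F",o["wrist_force"].round(1),"op",round(o["opening"],3),"q6",o["q"][5].round(2))
    return p,M
if __name__=="__main__": st()
E
python3 - <<'E'
from st import *
from m import *
p,M=st()
print("to P0 tool units",(M.T@(np.array([.464,.034,.244])-p)/.05).round(3))
c=snap("top","pics/top1.png"); s=snap("scene","pics/scene1.png")
print(blobs(c,(0,0,0),(180,255,60),(155,115,265,240)))
a=c["pixels"][90:260,130:300,::-1]; b=s["pixels"][70:240,140:310,::-1]
cv2.imwrite("pics/v1.png",cv2.resize(np.hstack([a,b]),None,fx=2.3,fy=2.3))
E
```

```text
t 3.1 p [0.4637 0.034  0.3134] xang 83.4 tilt -1.0 r 0.1407 ang 152.9 F [ 0.2  0.4 -0.2] op -0.002 q6 -0.07
to P0 tool units [-0.     0.009  1.388]
[(array([176.6, 137.6]), [174, 135, 6, 6, 23]), (array([250.4, 152.8]), [249, 151, 4, 5, 16]), (array([171.1, 174.2]), [168, 174, 7, 2, 9]), (array([175.6, 210.1]), [160, 174, 28, 66, 742]), (array([231.3, 189.9]), [223, 182, 16, 12, 53]), (array([198.4, 208.4]), [196, 206, 6, 6, 27])]
```

View pics/v1.png

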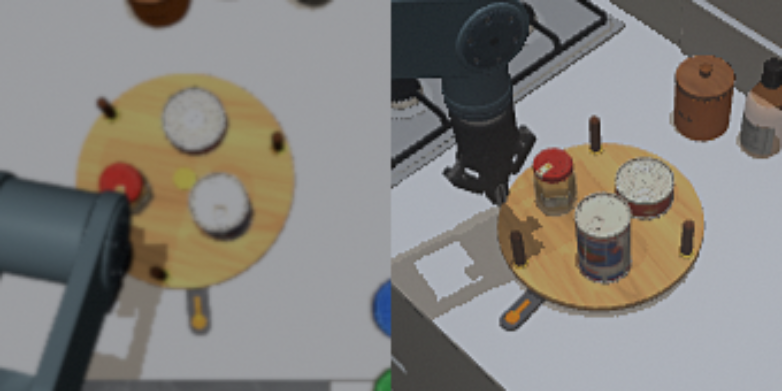

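The view shows the fingers shut, standing between the jar (top pixel about (183,171)) and the front-left peg (199,208). Both are clear of the hand. Next: descend, touch the peg, then push along its arc.

drive_tool(commands=[[[0,0,0.15,0,0,0.1,255],[0,0,0.2,0,0,0.1,255],[0,0,0.2,0,0,0.1,255],[0,0,0.2,0,0,0.1,255],[0,0,0.2,0,0,0.1,255],[0,0,0.2,0,0,0.05,255],[0,0,0.15,0,0,0,255],[0,0,0.09,0,0,0,255],[-0.03,0,0,0,0,0,255],[-0.05,0,0,0,0,0,255]]])

```text
time_s: 4.2
eef_pos: [0.4636, 0.0299, 0.2453]
eef_rot: [0.0, 0.77, 0.638, 0.0]
wrist_force: [-0.3, -0.2, 0.1]
opening: 0.0
```

drive_tool(commands=[[[-0.03,0,0,0,0,0,255],[-0.03,0,0,0,0,0,255],[-0.03,0,0,0,0,0,255],[-0.03,0,0,0,0,0,255],[-0.03,0,0,0,0,0,255],[-0.03,0,0,0,0,0,255],[-0.03,0,0,0,0,0,255],[-0.03,0,0,0,0,0,255],[-0.03,0,0,0,0,0,255],[-0.03,0,0,0,0,0,255]]])

```text
time_s: 5.2
eef_pos: [0.4606, 0.0152, 0.2452]
eef_rot: [-0.0, 0.77, 0.638, -0.0]
wrist_force: [-0.9, 1.4, 0.4]
opening: -0.0
```

```bash
python3 st.py
```

```text
t 5.2 p [0.4606 0.0152 0.2452] xang 79.3 tilt -1.0 r 0.1361 ang 160.6 F [-0.9  1.4  0.4] op -0.0 q6 -0.04
```

drive_tool(commands=[[[-0.024,-0.003,0,0,0,-0.062,255],[-0.047,-0.006,0,0,0,-0.125,255],[-0.047,-0.006,0,0,0,-0.125,255],[-0.047,-0.006,0,0,0,-0.125,255],[-0.047,-0.006,0,0,0,-0.125,255],[-0.047,-0.006,0,0,0,-0.125,255],[-0.047,-0.006,0,0,0,-0.125,255],[-0.047,-0.006,0,0,0,-0.125,255],[-0.047,-0.006,0,0,0,-0.125,255],[-0.047,-0.006,0,0,0,-0.125,255]]])

```text
time_s: 6.2
eef_pos: [0.4554, -0.0068, 0.2453]
eef_rot: [0.0, 0.714, 0.7, 0.0]
wrist_force: [0.6, 2.3, 0.8]
opening: -0.004
```

```bash
python3 - <<'E'
from st import *
from m import *
st()
c=snap("top","pics/top2.png"); s=snap("scene","pics/scene2.png")
print(blobs(c,(0,0,0),(180,255,60),(155,115,265,240)));print(blobs(s,(0,0,0),(180,255,60),(175,115,285,220)))
a=c["pixels"][90:260,130:300,::-1]; b=s["pixels"][70:240,140:310,::-1]
cv2.imwrite("pics/v2.png",cv2.resize(np.hstack([a,b]),None,fx=2.3,fy=2.3))
E
```

```text
t 6.2 p [ 0.4554 -0.0068  0.2453] xang 88.9 tilt -1.0 r 0.1356 ang 170.1 F [0.6 2.3 0.8] op -0.004 q6 -0.26
[(array([171.1, 145.2]), [168, 142, 7, 7, 24]), (array([246.5, 144. ]), [245, 142, 4, 5, 18]), (array([172.9, 181. ]), [155, 173, 47, 20, 105]), (array([234.2, 185.4]), [224, 178, 18, 12, 62]), (array([200., 216.]), [186, 185, 26, 55, 421]), (array([155.8, 211.7]), [155, 210, 4, 5, 9]), (array([178.4, 217.2]), [174, 216, 10, 4, 12]), (array([212.9, 218.2]), [212, 216, 4, 8, 16])]
[(array([191.2, 145.6]), [175, 115, 37, 76, 1726]), (array([219.8, 130.3]), [218, 124, 5, 13, 48]), (array([271. , 167.6]), [269, 162, 5, 12, 47]), (array([227.7, 175.4]), [226, 168, 5, 15, 26]), (array([233.7, 178.2]), [233, 177, 3, 3, 6]), (array([236.5, 182.8]), [233, 182, 8, 2, 8]), (array([199.8, 202.2]), [194, 196, 13, 17, 32])]
```

View pics/v2.png

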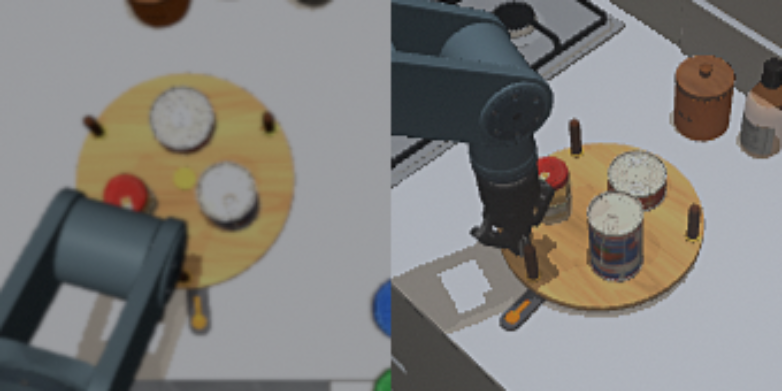

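The tray has turned about 9 to 10°. The far-left peg moved from (176,137) to (171,145), and nothing shifted on the tray. I'll carry on with the push.

drive_tool(commands=[[[-0.03,-0.004,0,0,0,-0.08,255],[-0.047,-0.006,0,0,0,-0.125,255],[-0.047,-0.006,0,0,0,-0.125,255],[-0.047,-0.006,0,0,0,-0.125,255],[-0.047,-0.006,0,0,0,-0.125,255],[-0.047,-0.006,0,0,0,-0.125,255],[-0.047,-0.006,0,0,0,-0.125,255],[-0.047,-0.006,0,0,0,-0.125,255],[-0.047,-0.006,0,0,0,-0.125,255],[-0.047,-0.006,0,0,0,-0.125,255]]])

```text
time_s: 7.3
eef_pos: [0.4537, -0.0295, 0.2452]
eef_rot: [0.0, 0.653, 0.758, -0.0]
wrist_force: [1.6, 1.5, 0.2]
opening: 0.0
```

drive_tool(commands=[[[-0.047,-0.006,0,0,0,-0.125,255],[-0.047,-0.006,0,0,0,-0.125,255],[-0.047,-0.006,0,0,0,-0.125,255],[-0.047,-0.006,0,0,0,-0.125,255],[-0.047,-0.006,0,0,0,-0.125,255],[-0.047,-0.006,0,0,0,-0.125,255],[-0.047,-0.006,0,0,0,-0.125,255],[-0.047,-0.006,0,0,0,-0.125,255],[-0.047,-0.006,0,0,0,-0.125,255],[-0.047,-0.006,0,0,0,-0.125,255]]])

```text
time_s: 8.3
eef_pos: [0.456, -0.0531, 0.2452]
eef_rot: [-0.0, 0.584, 0.812, -0.0]
wrist_force: [-0.5, 2.6, 0.4]
opening: 0.001
```

drive_tool(commands=[[[-0.047,-0.006,0,0,0,-0.125,255],[-0.047,-0.006,0,0,0,-0.125,255],[-0.047,-0.006,0,0,0,-0.125,255],[-0.047,-0.006,0,0,0,-0.125,255],[-0.047,-0.006,0,0,0,-0.125,255],[-0.047,-0.006,0,0,0,-0.125,255],[-0.047,-0.006,0,0,0,-0.125,255],[-0.047,-0.006,0,0,0,-0.125,255],[-0.047,-0.006,0,0,0,-0.125,255],[-0.047,-0.006,0,0,0,-0.125,255]]])

```text
time_s: 9.3
eef_pos: [0.4624, -0.0758, 0.2452]
eef_rot: [-0.0, 0.511, 0.859, -0.0]
wrist_force: [0.5, 2.1, 0.9]
opening: 0.002
```

```bash
cat > an.py <<'E'
from st import *
from m import *
import sys
k=sys.argv[1]; st()
c=snap("top",f"pics/top{k}.png"); s=snap("scene",f"pics/scene{k}.png")
C=np.array([.589,-.030])
for n,cc,bx in(("top",c,(150,105,275,235)),("scene",s,(175,105,285,220))):
    for ce,b in blobs(cc,(0,0,0),(180,255,60),bx,12,90):
        v=(ce[0],ce[1]-(1.5 if n=="top" else 4.5)); P=ray(cc,*v,.095)[:2]-C; r=np.hypot(*P)
        if .12<r<.15: print(n,"peg",ce,"r",r.round(3),"ang",np.degrees(np.arctan2(P[1],P[0])).round(1))
    for ce,b in blobs(cc,(0,170,110),(6,255,255),bx,60):
        P=ray(cc,*ce,.11)[:2]-C; print(n,"lid",ce,b,P.round(3),np.degrees(np.arctan2(P[1],P[0])).round(1))
a=c["pixels"][90:260,130:300,::-1]; b=s["pixels"][70:240,140:310,::-1]
cv2.imwrite(f"pics/v{k}.png",cv2.resize(np.hstack([a,b]),None,fx=2.3,fy=2.3))
E
python3 an.py 3
```

```text
t 9.3 p [ 0.4624 -0.0758  0.2452] xang 118.5 tilt -1.0 r 0.1346 ang -160.1 F [0.5 2.1 0.9] op 0.002 q6 -0.91
top peg [231.  129.3] r 0.129 ang -29.9
top peg [164.9 166.1] r 0.131 ang 90.3
scene peg [269.8 151.1] r 0.129 ang -31.9
scene peg [201.8 187.4] r 0.142 ang -173.4
```

drive_tool(commands=[[[-0.03,-0.004,0,0,0,-0.08,255],[-0.047,-0.007,0,0,0,-0.125,255],[-0.047,-0.007,0,0,0,-0.125,255],[-0.047,-0.007,0,0,0,-0.125,255],[-0.047,-0.007,0,0,0,-0.125,255],[-0.047,-0.007,0,0,0,-0.125,255],[-0.047,-0.007,0,0,0,-0.125,255],[-0.047,-0.007,0,0,0,-0.125,255],[-0.047,-0.007,0,0,0,-0.125,255],[-0.047,-0.007,0,0,0,-0.125,255]]])

```text
time_s: 10.4
eef_pos: [0.4719, -0.0967, 0.2452]
eef_rot: [0.0, 0.437, 0.899, -0.0]
wrist_force: [-0.1, 2.3, 0.3]
opening: 0.002
```

drive_tool(commands=[[[-0.047,-0.007,0,0,0,-0.125,255],[-0.047,-0.007,0,0,0,-0.125,255],[-0.047,-0.007,0,0,0,-0.125,255],[-0.047,-0.007,0,0,0,-0.125,255],[-0.047,-0.007,0,0,0,-0.125,255],[-0.047,-0.007,0,0,0,-0.125,255],[-0.047,-0.007,0,0,0,-0.125,255],[-0.047,-0.007,0,0,0,-0.125,255],[-0.047,-0.007,0,0,0,-0.125,255],[-0.047,-0.007,0,0,0,-0.125,255]]])

```text
time_s: 11.4
eef_pos: [0.4852, -0.1163, 0.2452]
eef_rot: [-0.0, 0.357, 0.934, 0.0]
wrist_force: [-1.1, 2.4, 0.4]
opening: -0.001
```

drive_tool(commands=[[[-0.047,-0.007,0,0,0,-0.125,255],[-0.047,-0.007,0,0,0,-0.125,255],[-0.047,-0.007,0,0,0,-0.125,255],[-0.047,-0.007,0,0,0,-0.125,255],[-0.047,-0.007,0,0,0,-0.125,255],[-0.047,-0.007,0,0,0,-0.125,255],[-0.047,-0.007,0,0,0,-0.125,255],[-0.047,-0.007,0,0,0,-0.125,255],[-0.035,-0.005,0,0,0,-0.09,255],[-0.02,-0.003,0,0,0,-0.05,255]]])

```text
time_s: 12.4
eef_pos: [0.5003, -0.132, 0.2452]
eef_rot: [0.0, 0.282, 0.959, -0.0]
wrist_force: [-1.2, 2.2, 0.1]
opening: 0.003
```

```bash
python3 an.py 4
```

```text
t 12.4 p [ 0.5003 -0.132   0.2452] xang 147.2 tilt -1.0 r 0.1352 ang -131.0 F [-1.2  2.2  0.1] op 0.003 q6 -1.49
top peg [211.2 123.6] r 0.129 ang -1.9
top peg [169.7 186.2] r 0.13 ang 118.0
scene peg [260.  136.3] r 0.134 ang -0.7
scene peg [191.8 150.6] r 0.131 ang 119.9
scene lid [211.1 160.5] [204, 155, 16, 13, 140] [-0.07   0.017] 166.4
```

View pics/v4.png

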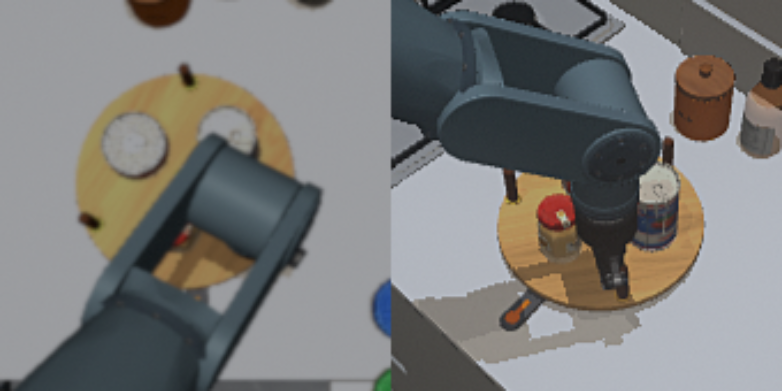

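The scene view shows the jar near the front at scene (211,160), with the hand behind the peg. The lid's bearing (166°) disagrees with the peg-derived one (178°), so I'll check both with the same method on the earlier pictures, and fix the pointer direction more accurately.

```bash
python3 - <<'E'
from m import *
L=lambda n:dict(np.load(f"pics/{n}.npz"))
T,S=L("top0"),L("scene0")
# pointer: orange in each view at z=.009
for c,p in((T,(216.2,229.8)),(S,(193.9,206.))): print("ptr",ray(c,*p,.009).round(4))
# centre: wood hull ellipse at tray top
for c,b in((T,(155,115,265,218)),(S,(180,120,285,206))):
    hsv=cv2.cvtColor(c["pixels"],cv2.COLOR_RGB2HSV); m=cv2.inRange(hsv,(10,80,90),(32,255,255))
    k=np.zeros_like(m); k[b[1]:b[3],b[0]:b[2]]=m[b[1]:b[3],b[0]:b[2]]
    n,l,s,_=cv2.connectedComponentsWithStats(k); i=1+s[1:,4].argmax()
    pts=np.argwhere(l==i)[:,::-1]; h=cv2.convexHull(pts.astype(np.int32))[:,0]
    W=np.array([ray(c,*q,.03)[:2] for q in h]).astype(np.float32); print("disc",cv2.fitEllipse(W))
    # yellow hub
    print("hub",[(ray(c,*ce,.03).round(4),s) for ce,s in blobs(c,(26,120,100),(34,255,255),b,10,400)])
C=np.array([.589,-.030])
for n in("scene0","scene2","scene4","top0","top2"):
    c=L(n); hsv=cv2.cvtColor(c["pixels"],cv2.COLOR_RGB2HSV)
    m=cv2.inRange(hsv,(0,150,70),(8,255,255))|cv2.inRange(hsv,(172,150,70),(180,255,255))
    k=np.zeros_like(m); k[125:185,165:245]=m[125:185,165:245]
    P=np.array([dep(c,u,v) for v,u in np.argwhere(k) if c["depth"][v,u]>0]); P=P[(P[:,2]>.085)&(P[:,2]<.13)]
    top=P[P[:,2]>.11]; 
    for q in(P,top):
        mid=(q.min(0)+q.max(0))/2; d=mid[:2]-C
        print(n,len(q),mid.round(3),np.ptp(q,axis=0).round(3),"r",np.hypot(*d).round(3),"ang",np.degrees(np.arctan2(d[1],d[0])).round(1))
E
```

```text
ptr [ 0.3979 -0.0441  0.009 ]
ptr [ 0.4054 -0.0445  0.009 ]
disc ((0.5909567475318909, -0.024002432823181152), (0.29473233222961426, 0.2958577275276184), 115.7813720703125)
hub [(array([ 0.5929, -0.0231,  0.03  ]), [205, 163, 10, 9, 68])]
disc ((0.5895344614982605, -0.026177076622843742), (0.29732266068458557, 0.298997163772583), 116.98179626464844)
hub []
scene0 142 [0.568 0.044 0.113] [0.05  0.055 0.015] r 0.077 ang 106.0
scene0 139 [0.568 0.045 0.116] [0.05  0.053 0.01 ] r 0.078 ang 105.7
scene2 123 [ 0.55  -0.024  0.104] [0.059 0.17  0.036] r 0.04 ang 171.5
scene2 120 [0.559 0.036 0.116] [0.04  0.051 0.011] r 0.072 ang 114.4
scene4 161 [ 0.517 -0.021  0.114] [0.052 0.053 0.017] r 0.072 ang 173.2
scene4 157 [ 0.517 -0.021  0.117] [0.052 0.053 0.012] r 0.072 ang 173.2
top0 236 [0.57  0.046 0.115] [0.05  0.054 0.012] r 0.078 ang 103.9
top0 231 [0.57  0.046 0.116] [0.05  0.054 0.011] r 0.078 ang 103.9
top2 201 [0.558 0.04  0.114] [0.045 0.054 0.011] r 0.076 ang 114.1
top2 200 [0.558 0.04  0.115] [0.045 0.054 0.01 ] r 0.076 ang 114.1
```

With the centre refined to (0.590, −0.025), the pointer bearing is 185.8° and the jar is at about 176.5°, so roughly 9° remain. The jar has turned with the tray. I'll push 8°, then check.

drive_tool(commands=[[[-0.03,-0.004,0,0,0,-0.08,255],[-0.047,-0.007,0,0,0,-0.125,255],[-0.047,-0.007,0,0,0,-0.125,255],[-0.047,-0.007,0,0,0,-0.125,255],[-0.047,-0.007,0,0,0,-0.125,255],[-0.047,-0.007,0,0,0,-0.125,255],[-0.047,-0.007,0,0,0,-0.125,255],[-0.035,-0.005,0,0,0,-0.09,255],[-0.02,-0.003,0,0,0,-0.05,255],[0,0,0,0,0,0,255]]])

```text
time_s: 13.5
eef_pos: [0.515, -0.1434, 0.2452]
eef_rot: [0.0, 0.217, 0.976, -0.0]
wrist_force: [-1.0, -0.1, -0.4]
opening: -0.003
```

```bash
cat > jar.py <<'E'
from m import *
from st import st
import sys
def jar(c,C,ptr,n):
    hsv=cv2.cvtColor(c["pixels"],cv2.COLOR_RGB2HSV)
    m=cv2.inRange(hsv,(0,150,70),(8,255,255))|cv2.inRange(hsv,(172,150,70),(180,255,255))
    k=np.zeros_like(m); k[125:205,165:245]=m[125:205,165:245]
    P=np.array([dep(c,u,v) for v,u in np.argwhere(k) if c["depth"][v,u]>0]); P=P[(P[:,2]>.108)&(P[:,2]<.13)]
    if len(P)<30: print(n,"lid hidden"); return
    mid=(P.min(0)+P.max(0))/2; a=lambda d:np.degrees(np.arctan2(d[1],d[0]))%360
    print(n,len(P),mid.round(4),np.ptp(P,axis=0).round(3),"r",np.hypot(*(mid[:2]-C)).round(4),"ang",a(mid[:2]-C).round(1),"ptr",a(ptr-C).round(1))
k=sys.argv[1]; st(np.array([.590,-.025]))
c=snap("top",f"pics/top{k}.png"); s=snap("scene",f"pics/scene{k}.png")
jar(c,np.array([.5915,-.0237]),np.array([.3979,-.0441]),"top"); jar(s,np.array([.5895,-.0262]),np.array([.4054,-.0445]),"scene")
a=c["pixels"][90:260,130:300,::-1]; b=s["pixels"][70:240,140:310,::-1]
cv2.imwrite(f"pics/v{k}.png",cv2.resize(np.hstack([a,b]),None,fx=2.3,fy=2.3))
E
python3 jar.py 5
```

```text
t 13.5 p [ 0.515  -0.1434  0.2452] xang 155.0 tilt -1.0 r 0.1402 ang -122.4 F [-1.  -0.1 -0.4] op -0.003 q6 -1.63
top 40 [ 0.5096 -0.04    0.116 ] [0.035 0.028 0.008] r 0.0835 ang 191.2 ptr 186.0
scene 173 [ 0.517  -0.0294  0.1148] [0.054 0.052 0.013] r 0.0726 ang 182.5 ptr 185.7
```

drive_tool(commands=[[[0.1,0,0,0,0,0,255],[0.15,0,0,0,0,0,255],[0,0,-0.4,0,0,0,255],[0,0,-0.7,0,0,0,255],[0,0,-0.7,0,0,0,255],[0,0,-0.7,0,0,0,255],[0.2,-0.6,-0.4,0,0,0,255],[0.3,-0.9,0,0,0,0,255],[0.3,-0.9,0,0,0,0,255],[0.2,-0.5,0,0,0,0,255]]])

```text
time_s: 14.6
eef_pos: [0.3946, -0.2493, 0.3904]
eef_rot: [0.0, 0.218, 0.976, -0.001]
wrist_force: [0.6, 0.3, 0.4]
opening: 0.005
```

```bash
python3 jar.py 6
```

```text
t 14.6 p [ 0.3946 -0.2493  0.3904] xang 154.9 tilt -1.0 r 0.2975 ang -131.1 F [0.6 0.3 0.4] op 0.005 q6 -1.95
top 234 [ 0.5182 -0.0281  0.1155] [0.053 0.052 0.013] r 0.0734 ang 183.4 ptr 186.0
scene 57 [ 0.4991 -0.0318  0.1145] [0.019 0.038 0.012] r 0.0906 ang 183.6 ptr 185.7
```

View pics/v6.png

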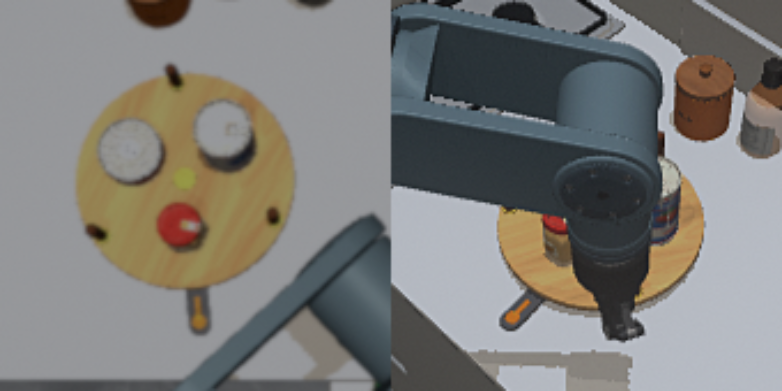

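The top view is clear: the jar is at crop (180,227), with the pointer at (199,320). About 2.8° remain. I'll go back to the same contact pose and push that far, slowly.

drive_tool(commands=[[[-0.2,0.5,0,0,0,0,255],[-0.3,0.9,0,0,0,0,255],[-0.3,0.9,0,0,0,0,255],[-0.2,0.6,0,0,0,0,255],[0,0,0.5,0,0,0,255],[0,0,0.7,0,0,0,255],[0,0,0.7,0,0,0,255],[0,0,0.6,0,0,0,255],[0,0,0.4,0,0,0,255],[0,0,0,0,0,0,255]]])

```text
time_s: 15.7
eef_pos: [0.5021, -0.1362, 0.2421]
eef_rot: [-0.003, 0.217, 0.976, 0.001]
wrist_force: [0.3, 0.5, 0.4]
opening: 0.005
```

drive_tool(commands=[[[-0.1,0,0,0,0,0,255],[-0.08,0,0,0,0,0,255],[-0.04,0,0,0,0,0,255],[-0.03,0,0,0,0,0,255],[-0.022,-0.003,0,0,0,-0.06,255],[-0.022,-0.003,0,0,0,-0.06,255],[-0.022,-0.003,0,0,0,-0.06,255],[-0.022,-0.003,0,0,0,-0.06,255],[-0.022,-0.003,0,0,0,-0.06,255],[-0.022,-0.003,0,0,0,-0.06,255]]])

```text
time_s: 16.7
eef_pos: [0.5205, -0.1468, 0.2452]
eef_rot: [-0.0, 0.192, 0.981, 0.0]
wrist_force: [-0.6, 0.7, 1.1]
opening: -0.003
```

```bash
python3 jar.py 7
```

```text
t 16.7 p [ 0.5205 -0.1468  0.2452] xang 157.9 tilt -1.0 r 0.1402 ang -119.7 F [-0.6  0.7  1.1] op -0.003 q6 -1.68
top 52 [ 0.5123 -0.0431  0.1153] [0.041 0.029 0.01 ] r 0.0815 ang 193.8 ptr 186.0
scene 176 [ 0.5173 -0.0325  0.1155] [0.055 0.054 0.013] r 0.0724 ang 185.0 ptr 185.7
```

Scene gives 185.0° against 185.7°, under 1 mm. I'll retreat and check from the top.

drive_tool(commands=[[[0.1,0,0,0,0,0,255],[0.15,0,0,0,0,0,255],[0,0,-0.4,0,0,0,255],[0,0,-0.7,0,0,0,255],[0,0,-0.7,0,0,0,255],[0,0,-0.7,0,0,0,255],[0.2,-0.6,-0.4,0,0,0,255],[0.3,-0.9,0,0,0,0,255],[0.3,-0.9,0,0,0,0,255],[0.2,-0.5,0,0,0,0,255]]])

```text
time_s: 17.8
eef_pos: [0.4057, -0.2587, 0.3904]
eef_rot: [0.0, 0.193, 0.981, -0.001]
wrist_force: [-0.6, -0.3, -1.2]
opening: 0.0
```

drive_tool(commands=[[[0,0,0,0,0,0,255],[0,0,0,0,0,0,255],[0,0,0,0,0,0,255],[0,0,0,0,0,0,255],[0,0,0,0,0,0,255]]])

```text
time_s: 18.3
eef_pos: [0.4084, -0.2566, 0.3901]
eef_rot: [-0.0, 0.192, 0.981, 0.0]
wrist_force: [0.6, 0.5, -0.7]
opening: 0.001
```

```bash
python3 jar.py 8
```

```text
t 18.3 p [ 0.4084 -0.2566  0.3901] xang 157.9 tilt -1.0 r 0.2943 ang -128.1 F [ 0.6  0.5 -0.7] op 0.001 q6 -1.99
top 230 [ 0.5183 -0.0324  0.1156] [0.053 0.05  0.012] r 0.0738 ang 186.8 ptr 186.0
scene 130 [ 0.5124 -0.0339  0.1149] [0.046 0.05  0.014] r 0.0775 ang 185.7 ptr 185.7
```

View pics/v8.png

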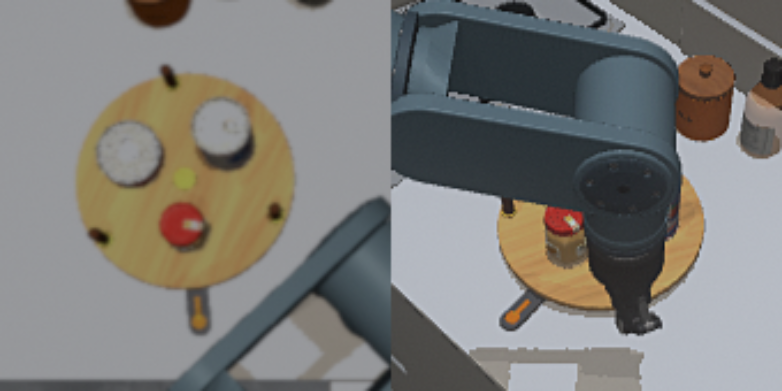

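The jar stands in line with the pointer: top gives 186.8° against 186.0°, scene 185.0° (with the lid unobscured) against 185.7°. The tins stand in place and the hand is clear, so I'm handing in.

```bash
python3 -c "from bench import ctrl; print(ctrl.hand_in())"
```

```text
the job is handed in; nothing more can be done
None
```

The honey jar with the red lid now stands at the front, in line with the orange pointer, and I handed the job in at 18.3 s. I turned the carousel about 79° counter-clockwise by pushing the front-left peg with the shut fingertips at about 10°/s. The last few degrees went slower, after a check with the hand backed off.

- **Alignment:** the two cameras bracket the pointer line. The top view puts the jar 0.8° past it and the scene view, taken just before the last retreat, 0.7° short of it; each is about 1 mm at the jar. In the last scene view the arm partly hid the lid, so I did not rely on that reading.
- **Jar and tins:** the jar is about 74 mm from the axis, as at the start. In the last pictures both tins look in place and the carousel looks at rest; I judged those by eye.
- **Forces and clearance:** the largest wrist force shown at the end of any move was about 3 N. The hand ended clear, about 0.29 m from the axis and raised.
- **Disagreements:** a mid-way jar reading (166° from the lid, 178° from the pegs) came from a tray centre about 5 mm off and a rough lid estimate. Re-measuring with a refined centre and the depth image settled it. The hub and tray-edge centres still differ by about 2 mm between the views, which is within the stated calibration.

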